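# Start the flange nut that fastens the peg ring

## Task

Fasten the steel peg ring to the ledge: set the big flange nut, flange down, on the stud in the ring's hub, back it off (anticlockwise from above) under light pressure until you feel it drop into the thread, then turn it clockwise until its flange is fully down on the hub. Never force it, leave the jug, funnel, dosing ball and organiser drawer as they are, and let go of the nut.

Things in the scene. Friction and masses are not known exactly. Their poses are not given: they have to be found in the camera images.
- nut: loose grey plastic flange nut, about 80 g, open both ends, lying flange down. Origin: centre of its underside; z up its axis. Round flange 64 mm across, 4 mm thick; above it a hexagon 46 mm across flats, from 4 to 34 mm above the underside (grip two opposite flats, fingertips above the flange). The flats face its x axis and every 60 degrees from it. Bore 37 mm.
- nut_lugs (a point): point on the nut's axis 18 mm above its underside, level with its four inner thread lugs, which stand on the nut's +x, +y, -x and -y axes: 4 mm thick (undersides 16 mm above the nut's underside), 5 mm (about 20 degrees) wide, reaching in to 13 mm from the axis.
- peg_ring: fixed steel peg ring flat on the ledge, origin on the ledge under the stud, z up: round hub plate 92 mm across, 8 mm thick; bar ring 178 mm across with six short outward pegs; nothing above 16 mm but the stud. The stud is fixed in the hub; how its thread is turned about the axis differs each time and is not given by this pose.
- stud_tip (a point): top of the stud, on its axis, 45 mm above the hub plate. Core 22 mm across, topped by a cone from 33 to 45 mm above the plate, 10 mm across at the tip. Thread 34 mm across, right-hand, four-start, very coarse (lead 25 mm a turn), with about 2 mm play all ways.
- thread (a point): point on the stud's axis 26 mm above the hub plate, level with the thread's top, where every 90 degrees, going anticlockwise from above, come: an upright stop 9 degrees wide, its top 31 mm above the plate; a land 38 degrees long rising from 24 to 27 mm; an open gap 43 degrees wide up to the next stop. The nut set on it rests on lands (underside 8 to 12 mm above plate) or stops (15 mm).
- seat (a point): point on the stud's axis on the hub plate's top, 8 mm above the ledge: the nut's underside centre ends here. On the lands, clockwise turning jams on the stops; anticlockwise, within 80 degrees, the nut drops about 8 mm into the gaps (underside 2 to 4 mm above the plate) and a stop blocks it. Then 35 to 55 degrees clockwise brings the flange down on the plate; some 15 degrees on is a dead stop.
- jug: closed lavender detergent jug, 75 x 125 x 222 mm, standing; origin at the centre of its underside. Leave alone.
- funnel: hard blue funnel standing mouth down, 100 mm across, 95 mm high; origin at the centre of its underside. Leave alone.
- dosing_ball: white plastic dosing ball, open on top, 76 mm across, 58 mm high; origin at the centre of its underside. Leave alone.
- organiser_drawer0 (a joint): drawer of the clear acrylic organiser (150 x 220 x 100 mm) on the far side: 0 shut, grows in m as it opens. Leave shut.
Not all that is in view belongs to the job. Of the things like the nut, leave any that is red or yellow; of the rest the larger one is meant.

How it is judged:
On the way, in this order (a step that is already met when the one before it is completed fails the run):
1. the nut is brought upright over the stud, still above the thread (horizontal distance between nut and seat below 0.006 m and z of nut in the frame of seat between 0.007 and 0.045 m and angle between nut's own z axis and vertical below 0.2 rad), for 0.1 s.
2. the nut has dropped into the thread (horizontal distance between nut and seat below 0.004 m and z of nut in the frame of seat below 0.0055 m and angle between nut's own z axis and vertical below 0.12 rad), for 0.1 s.
At the end, for the whole second after the job is handed in: the nut sits on the stud, its centre within 4 mm of the stud's axis, upright within 0.05 rad, its underside less than 0.8 mm above the hub plate (only possible with its lugs turned under the thread), at rest and released (horizontal distance between nut and seat below 0.004 m and z of nut in the frame of seat below 0.0008 m and angle between nut's own z axis and vertical below 0.05 rad and linear speed of nut below 0.01 m/s and contact force between nut and the fingers below 0.1 N); the robot touches nothing.
It fails at once if the nut is forced against the stud or hub with more than 60 N (contact force between nut and peg_ring above 60 N).
It fails at once if the jug, funnel or dosing ball is moved more than 20 mm (distance of any of jug, funnel, dosing_ball from where it was at the start of the episode above 0.02 m).
It fails at once if the organiser drawer is opened more than 10 mm (value of joint organiser_drawer0 above 0.01 m).
It also fails if it takes over 64 s, if anything falls off the work surface, if the arm or the gripper's body presses on something with over 40 N, if the wrist force passes 120 N, or if a joint passes its speed limit or range.

## Robot

A 6-joint arm with a two-finger parallel gripper is mounted at the origin on the work surface. World frame = base frame: x ahead of the robot, y to its left, z up, the work surface at z = 0. Lengths are in m, angles in rad, forces in N, time in s.
With the tool pointing down it reaches from about 0.425 to 0.95 m from the base axis. Payload 3.5 kg.
Tool frame: the origin (TCP) lies on the centre line of the jaws, within the pads' length; the fingertips stand tip_extent ahead of it and the grasp point (between the pads) lies 2 mm behind it (tip_extent is the distance from the TCP to the fingertips, in m); z points along the fingers, y is the direction in which the jaws open and shut (so a half turn about z gives the same grasp; the last joint's range is limited). The gripper opens to 85 mm and grips with 20 to 120 N. Pads are 22 mm wide; open, the fingers measure 114 mm over their backs; the gripper's body (76 mm by 85 mm) begins 54 mm behind the grasp point. The pads swing forward as they close: fully open they stand 13 mm farther back than shut.
Start: joints at [1.181, 0.286, 1.577, -0, 1.279, -0.15], TCP at [0.16, 0.656, 0.248] pointing down, gripper open.
Joint ranges: [-2.77, 2.77], [-0.9, 2.22], [0.21, 2.48], [-1.53, 4.67], [0.24, 2.81], [-2.84, 2.84]. Speed limits (rad/s): [2.79, 2.79, 3.14, 3.14, 3.14, 3.14].

## Interface

Orientations are given as a unit quaternion [x, y, z, w].
In Python, from plant import * gives the robot as it stands.
- The arm moves only by the shell command python3 -m crank 'ROWS' [FORCE]. ROWS is JSON, a list of rows, each a list of 7 numbers: the gripper's target within -1 to 1 (shut at 1, half-way at 0, fully open at -1), then the shift along the tool's x, y, z in cm, then the turn, a rotation vector about the tool's x, y, z in degrees. In form: [[fingers, tx, ty, tz, wx, wy, wz], ...]. A call has 1 to 5 rows; each row shifts and turns the commanded pose from where the row before left it, along the tool's axes as they then stand; what a row does not reach is not made up. A row lasts 1/10 s, in which the tool goes at most 50 mm and 8.59 degrees, less where a joint would pass 70% of its speed; a pose out of reach is approached as far as the arm can. A call is refused whole if a number of a shift passes 5 or a number of a turn 8.59, either way. A call with a gripper value outside its range is refused whole. The fingers move at their own pace and stop on an object; FORCE is the grip in N (left out, the last holds). Time passes only in rows, so rows that do not move let the fingers close. It gives the time, the measured TCP pose, the force and the opening at its end, in the units of the state.
- get_state(): the state, without advancing time (a new reading comes with each control period).
- read_camera(name): name is "scene" or "top" or "wrist"; returns a dict with "color" (400x640x3 uint8, red, green, blue), "vfov" (degrees; the focal length in pixels is half the picture's height over the tangent of half this angle, whatever the lens; pixels are square), "cx", "cy" (the principal point, pixels), "cam_to_world" (4x4, takes a point from camera to world coordinates). Camera axes: x right, y up, looking along -z (the intrinsics and any distortion apply to the point x, -y, -z); pixel columns grow to the right and rows downward; lengths in m; the calibration is good to about 2 mm. The wrist camera is an equidistant fisheye: a pixel r from the principal point sees the ray r / f radians off the axis. A picture is of the moment at which its call begins. There is no depth.
- sign_off(): hands the job in, once; it reports no verdict.
Trained networks look in the newest picture that a camera, given by its name, has taken for a name from the list of things; names that differ only in an ending like _2 or _b are one class to them, and where a whole thing is asked for, a point or a joint stands for the part that bears it (a point fixed in the world has none). Each returns a list of dicts, best first, with "p" (0 to 1); they miss things now and then, are a little off and sometimes report something else, mostly with a low value. They report only what shows in the picture. A call takes as long as a camera call. They do not tell look-alikes from the thing itself.
- trace(thing, camera): "pixels" (400x640 bool, what is visible of it) and "location" ([column, row] in pixels, amid what is visible of it).
- place_of(thing, camera): "location" ([column, row] in pixels: a listed point, or the origin of a listed thing).
The state is a dict: "time": time; "qpos": joint angles; "dq": joint speeds; "joint_efforts": joint torques, N m; "eef_pos": TCP position; "tcp_rot": TCP orientation; "contact_force": force on the tool from outside, world axes, zero at the start; "wrist_torque": the same for the moment, N m; "opening": opening from 0.0 (shut) to 1.0 (fully open).
Only numpy, scipy, OpenCV 4.12 (cv2) and the standard library are available. Lean on these libraries where they do the work, as an engineer would, in place of code of your own. Each camera call takes 0.05 s, during which the arm holds its last target.

## Working session

There is one attempt and no reset: what is moved stays moved. The work goes in short steps, Python scripts to look and compute and a shell command to move; the robot and the scene stay as the last step left them, time stands still between calls to the robot, and variables do not carry over. Pictures are saved under pics/ and viewed, and the job is handed in when it is done.

```bash
ls; mkdir -p pics; python3 - <<'E'
from plant import *
import cv2
s=get_state(); print(s)
for n in ["scene","top","wrist"]:
    c=read_camera(n); cv2.imwrite(f"pics/a_{n}.png",c["color"][:,:,::-1]); print(n,c["vfov"],c["cx"],c["cy"],c["cam_to_world"])
    for t in ["nut","peg_ring","seat","stud_tip","thread","nut_lugs"]:
        print(t,[(round(d["p"],2),d["location"]) for d in place_of(t,n)][:4])
E
```

```text
pics
{'time': 0.0, 'qpos': array([ 1.18099910e+00,  2.87154544e-01,  1.57817990e+00, -3.28813133e-06,
        1.27858003e+00, -1.49995633e-01]), 'dq': array([-7.51034075e-04, -1.89535174e-03, -4.48591119e-05,  5.59776519e-04,
       -8.60207316e-04, -7.70994716e-04]), 'joint_efforts': array([-2.00616792e-03, -4.05974936e+01, -2.92622316e+01, -3.14769413e-04,
        5.79092681e-03,  4.15254988e-06]), 'eef_pos': array([0.16005224, 0.65511792, 0.24695297]), 'tcp_rot': array([ 1.19613163e-01,  9.92819895e-01, -1.11930285e-03, -3.08018434e-04]), 'contact_force': array([-0.18884882, -0.18030021, -1.15542777]), 'wrist_torque': array([-0.00473576, -0.043601  ,  0.0240391 ]), 'opening': 0.9983831730227544}
scene 47.933591895535116 323.17337460675657 196.21033497015856 [[ 0.15518787 -0.54529553  0.82375331  1.4980827 ]
 [ 0.98767309  0.10291201 -0.1179448  -0.12006024]
 [-0.02045933  0.83190258  0.55454442  0.65457664]
 [ 0.          0.          0.          1.        ]]
nut [(0.84, [420.4, 170.3]), (0.84, [389.1, 168.0]), (0.68, [415.2, 204.5]), (0.63, [389.5, 188.6])]
peg_ring [(0.82, [301.6
[... 768 characters left out ...]
)]
nut_lugs [(0.76, [206.9, 253.9]), (0.74, [245.5, 268.9]), (0.69, [288.7, 142.2]), (0.63, [236.4, 190.9])]
wrist 65.70646984690485 315.75662930300126 202.97892891119395 [[ 2.37731233e-01 -9.24066234e-01 -2.99308297e-01  8.26374309e-02]
 [ 9.71330898e-01  2.26041541e-01  7.36308922e-02  6.74634802e-01]
 [-3.83712641e-04 -3.08231760e-01  9.51311219e-01  3.73386341e-01]
 [ 0.00000000e+00  0.00000000e+00  0.00000000e+00  1.00000000e+00]]
nut [(0.92, [171.9, 367.3]), (0.68, [147.2, 383.9])]
peg_ring [(0.91, [74.5, 369.1])]
seat [(0.91, [77.6, 372.4]), (0.25, [149.7, 383.7])]
stud_tip [(0.68, [65.4, 384.1])]
thread [(0.87, [69.2, 380.3])]
nut_lugs [(0.58, [168.3, 371.7]), (0.54, [144.0, 391.1])]
```

View pics/a_scene.png

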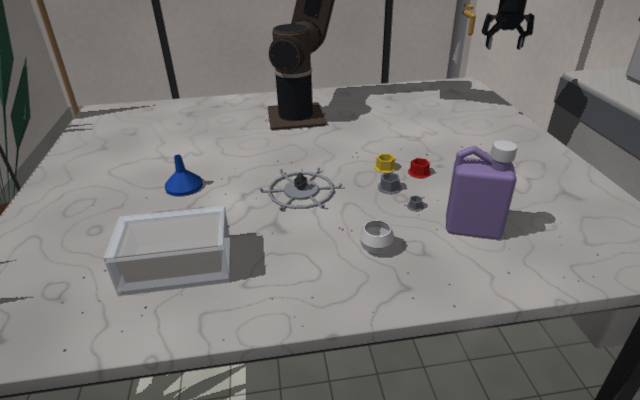

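View pics/a_top.png

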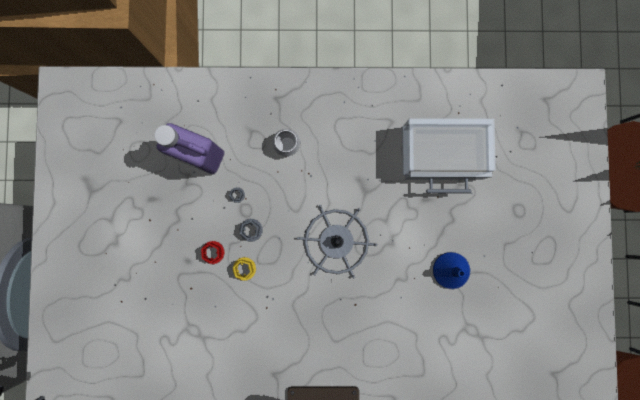

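```bash
python3 - <<'E'
import cv2
a=cv2.imread("pics/a_scene.png")[110:260,270:470]
b=cv2.imread("pics/a_top.png")[110:290,180:380]
cv2.imwrite("pics/c1.png",cv2.resize(a,None,fx=4,fy=4,interpolation=3))
cv2.imwrite("pics/c2.png",cv2.resize(b,None,fx=3.3,fy=3.3,interpolation=3))
E
```

```text
(no output)
```

View pics/c1.png

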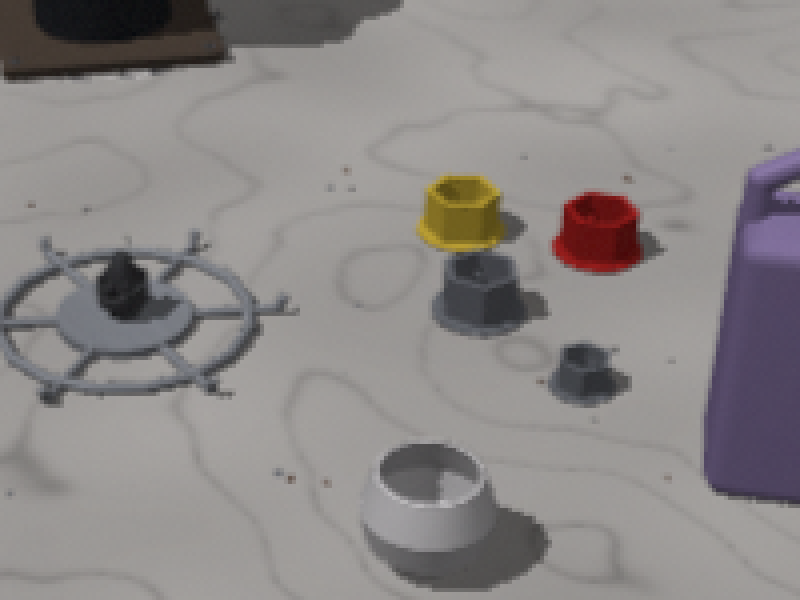

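View pics/c2.png

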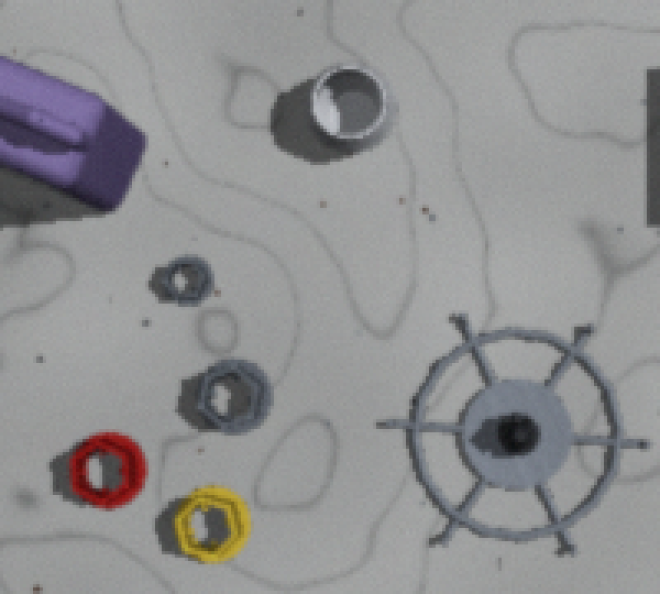

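The four nut-like things in the scene picture are yellow (386,163), red (419,168), large grey (390,184) and small grey (415,203). The large grey one, at top (250,230), is the nut because it is neither red nor yellow and is the larger of the two greys. The ring is at top (335,241).

```bash
cat > h.py <<'E'
from plant import *
import numpy as np, cv2
from scipy.spatial.transform import Rotation as R
def f_of(c): return c["color"].shape[0]/2/np.tan(np.radians(c["vfov"])/2)
def ray(c,px,fish=False):
    f=f_of(c); d=np.array([px[0]-c["cx"],px[1]-c["cy"]])
    if fish:
        r=np.hypot(*d); th=r/f; v=np.array([*(d/max(r,1e-9)*np.sin(th)),np.cos(th)])
    else: v=np.array([d[0]/f,d[1]/f,1.])
    v=np.array([v[0],-v[1],-v[2]]); M=c["cam_to_world"]
    v=M[:3,:3]@v; return M[:3,3],v/np.linalg.norm(v)
def onz(c,px,z,fish=False):
    o,v=ray(c,px,fish); return o+v*(z-o[2])/v[2]
def proj(c,P,fish=False):
    M=c["cam_to_world"]; q=M[:3,:3].T@(np.asarray(P)-M[:3,3]); x,y,z=q[0],-q[1],-q[2]; f=f_of(c)
    if fish:
        r=np.hypot(x,y); th=np.arctan2(r,z); return np.array([c["cx"]+f*th*x/r,c["cy"]+f*th*y/r])
    return np.array([c["cx"]+f*x/z,c["cy"]+f*y/z])
def tri(rays):
    A=np.zeros((3,3));b=np.zeros(3)
    for o,v in rays:
        P=np.eye(3)-np.outer(v,v);A+=P;b+=P@o
    return np.linalg.solve(A,b)
def st():
    s=get_state(); e=R.from_quat(s["tcp_rot"])
    Rm=e.as_matrix(); print("t%.2f"%s["time"],"pos",s["eef_pos"].round(4),"yax ang %.1f"%np.degrees(np.arctan2(Rm[1,1],Rm[0,1])),"z",Rm[:,2].round(3),"F",s["contact_force"].round(1),"T",s["wrist_torque"].round(2),"op %.3f"%s["opening"],"q",s["qpos"].round(2)); return s
E
python3 - <<'E'
from h import *
cs,ct=read_camera("scene"),read_camera("top")
for t,ps,pt,z in [("nut",[389.5,188.6],None,0),("seat",[303,189],[335,240.5],.008),("tip",[297.3,171.1],[335.5,239],.053),("thread",[304.5,179.3],[333.8,239.2],.034)]:
    print(t,"scene",onz(cs,ps,z).round(4), "" if pt is None else ("top",onz(ct,pt,z).round(4),"tri",tri([ray(cs,ps),ray(ct,pt)]).round(4)))
# all nuts from both
for n,c in (("scene",cs),("top",ct)):
    read_camera(n)
    for d in place_of("nut",n): print(n,round(d["p"],2),d["location"],onz(c,d["location"],0).round(4))
    for d in trace("nut",n): print(n,"tr",round(d["p"],2),d["location"],d["pixels"].sum(),np.argwhere(d["pixels"]).min(0),np.argwhere(d["pixels"]).max(0))
E
```

```text
nut scene [0.5224 0.1995 0.    ] 
seat scene [ 0.4935 -0.0299  0.008 ] ('top', array([ 0.4875, -0.0328,  0.008 ]), 'tri', array([ 0.4876, -0.0312,  0.0044]))
tip scene [ 0.4738 -0.0407  0.053 ] ('top', array([ 0.4926, -0.0322,  0.053 ]), 'tri', array([ 0.4923, -0.0369,  0.0633]))
thread scene [ 0.4876 -0.0241  0.034 ] ('top', array([ 0.4917, -0.0285,  0.034 ]), 'tri', array([ 0.492 , -0.0264,  0.0369]))
scene 0.73 [384.5, 167.6] [0.4116 0.2162 0.    ]
scene 0.71 [420.6, 171.5] [0.4522 0.3103 0.    ]
scene 0.49 [415.6, 203.3] [0.6015 0.2453 0.    ]
scene tr 0.87 [390.7, 181.9] 384 [172 378] [192 400]
scene tr 0.75 [417.8, 203.0] 226 [196 407] [211 424]
scene tr 0.65 [386.4, 165.7] 345 [154 375] [173 396]
scene tr 0.64 [421.9, 169.9] 345 [159 409] [178 430]
scene tr 0.22 [377.7, 238.3] 946 [220 360] [254 393]
top 0.87 [252.3, 229.4] [0.5178 0.1945 0.    ]
top 0.77 [214.6, 252.7] [0.4541 0.2971 0.    ]
top 0.72 [246.6, 267.3] [0.4143 0.2091 0.    ]
top 0.66 [239.2, 197.9] [0.6047 0.2314 0.    ]
top tr 0.74 [241.9, 263.1] 330 [258 232] [280 255]
top tr 0.59 [216.7, 250.2] 294 [241 202] [263 224]
top tr 0.5 [239.2, 198.1] 162 [188 229] [202 244]
```

```bash
python3 -m crank '[[-1,-3.9,-3.05,0,0,0,0],[-1,-3.9,-3.05,0,0,0,0],[-1,-3.9,-3.05,0,0,0,0],[-1,-3.9,-3.05,0,0,0,0],[-1,-3.9,-3.05,0,0,0,0]]' 40; python3 -m crank '[[-1,-3.9,-3.05,0,0,0,0],[-1,-3.9,-3.05,0,0,0,0],[-1,-3.9,-3.05,0,0,0,0],[-1,-3.9,-3.05,0,0,0,0],[-1,-3.9,-3.05,0,0,0,0]]'; python3 -m crank '[[-1,-3.9,-3.05,0,0,0,0],[-1,0,0,0,0,0,0]]'; python3 - <<'E'
from h import *
s=st()
c=read_camera("wrist"); cv2.imwrite("pics/b_wrist.png",c["color"][:,:,::-1])
for t in ["nut","nut_lugs","seat","thread"]:
  for d in place_of(t,"wrist"): print(t,round(d["p"],2),d["location"],onz(c,d["location"],{"nut":0,"nut_lugs":.018,"seat":.008,"thread":.034}[t],True).round(4))
E
```

```text
time: 1.95
eef_pos: [0.3143, 0.4597, 0.2486]
tcp_rot: [0.119, 0.993, 0.0, 0.0]
contact_force: [1.3, 0.0, -0.1]
opening: 1.002
time: 2.45
eef_pos: [0.4677, 0.2651, 0.2487]
tcp_rot: [0.12, 0.993, 0.0, 0.0]
contact_force: [-0.1, 0.4, -1.0]
opening: 0.997
time: 2.65
eef_pos: [0.5005, 0.2236, 0.2487]
tcp_rot: [0.123, 0.992, -0.001, 0.001]
contact_force: [-0.3, -0.0, -0.2]
opening: 0.997
t2.65 pos [0.5005 0.2236 0.2487] yax ang 75.9 z [ 0.002 -0.001 -1.   ] F [-0.3 -0.  -0.2] T [ 0.01  0.01 -0.05] op 0.997 q [ 0.24  0.01  1.89 -0.    1.24 -1.09]
nut 0.98 [349.6, 244.3] [0.6084 0.2427 0.    ]
nut 0.86 [374.3, 118.2] [0.4538 0.3077 0.    ]
nut 0.71 [288.7, 98.2] [0.4062 0.2138 0.    ]
nut 0.6 [298.4, 186.3] [0.5143 0.1973 0.    ]
nut_lugs 0.62 [287.8, 99.5] [0.4082 0.2138 0.018 ]
nut_lugs 0.59 [297.3, 189.6] [0.5135 0.1972 0.018 ]
nut_lugs 0.59 [372.7, 121.0] [0.4551 0.302  0.018 ]
nut_lugs 0.57 [349.4, 251.6] [0.6097 0.2404 0.018 ]
seat 0.7 [137.9, 210.0] [ 0.4872 -0.0325  0.008 ]
thread 0.55 [129.2, 215.7] [ 0.4865 -0.0309  0.034 ]
```

View pics/b_wrist.png

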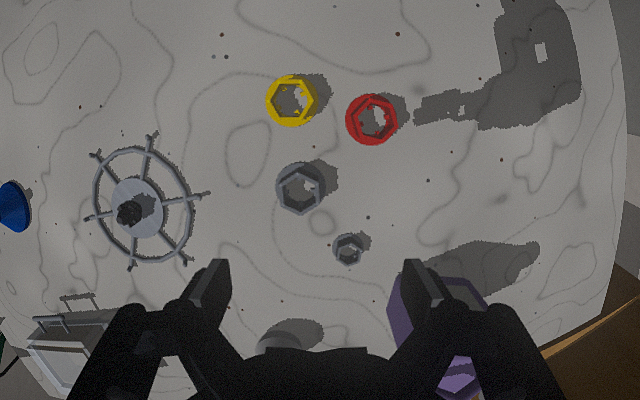

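```bash
python3 - <<'E'
from h import *
c=read_camera("wrist"); print(c["cam_to_world"][:3,3])
img=c["color"][:,:,::-1]
cr=img[150:230,260:345]; cv2.imwrite("pics/b2.png",cv2.resize(cr,None,fx=7,fy=7,interpolation=cv2.INTER_CUBIC))
for d in trace("nut","wrist"):
    ys,xs=np.nonzero(d["pixels"]); print(round(d["p"],2),d["location"],d["pixels"].sum())
    if abs(d["location"][0]-300)<15: np.save("nutmask.npy",d["pixels"])
E
```

```text
[0.41889473 0.24771554 0.37331333]
0.9 [365.4, 115.0] 1478
0.73 [295.0, 180.5] 1482
0.69 [297.8, 101.0] 1607
0.55 [347.5, 248.8] 616
```

View pics/b2.png

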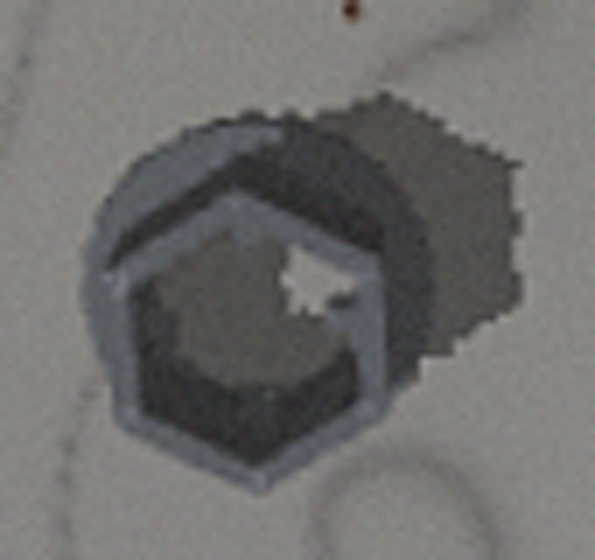

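```bash
python3 - <<'E'
from h import *
c=read_camera("wrist")
V=np.array([(235,190),(380,255),(380,410),(262,490),(122,425),(110,278)])/7+[260-.43,150-.43]
P=np.array([onz(c,v,.034,True)[:2] for v in V]); C=P.mean(0)
print(P.round(4),C.round(4),(np.linalg.norm(P-C,axis=1)*1e3).round(1),"exp 26.6")
a=np.degrees(np.arctan2(*(P-C).T[::-1])); print(a.round(1),"vertex mod60",(a%60).round(1))
# circle of flange
F=np.array([(250,115),(160,155),(85,270),(435,290),(420,210),(370,150),(100,350)])/7+[260-.43,150-.43]
Q=np.array([onz(c,v,.002,True)[:2] for v in F])
A=np.c_[2*Q,np.ones(len(Q))]; x=np.linalg.lstsq(A,(Q**2).sum(1),rcond=None)[0]; print("circle",x[:2],np.sqrt(x[2]+x[0]**2+x[1]**2))
E
```

```text
[[0.4894 0.2045]
 [0.5054 0.2246]
 [0.5312 0.2183]
 [0.5403 0.1956]
 [0.5236 0.1758]
 [0.4987 0.1808]] [0.5148 0.1999] [25.8 26.3 24.6 25.9 25.7 25. ] exp 26.6
[ 169.9  110.8   48.2   -9.5  -69.8 -130. ] vertex mod60 [49.9 50.8 48.2 50.5 50.2 50. ]
circle [0.51485779 0.20037571] 0.03143235735175441
```

```bash
python3 -c "
import plant;print([n for n in dir(plant) if n[0]!='_'], getattr(plant,'tip_extent',None))"; python3 -m crank '[[-1,0,0,1,0,0,8],[-1,0,0,1,0,0,8],[-1,0,0,1,0,0,8],[-1,0,0,1,0,0,8],[-1,0,0,1,0,0,8]]'; python3 -m crank '[[-1,0,0,1,0,0,8],[-1,0,0,1,0,0,7.5],[-1,-2.8,0.5,1,0,0,0],[-1,0,0,0,0,0,0]]'; python3 - <<'E'
from h import *
s=st()
c=read_camera("wrist"); cv2.imwrite("pics/d_wrist.png",c["color"][:,:,::-1])
for t in ["nut","nut_lugs"]:
  for d in place_of(t,"wrist"): print(t,round(d["p"],2),d["location"],onz(c,d["location"],{"nut":0,"nut_lugs":.018,"seat":.008,"thread":.034}[t],True).round(4))
E
```

```text
['Unreachable', 'get_state', 'place_of', 'read_camera', 'sign_off', 'tip_extent', 'trace'] 0.017
time: 3.55
eef_pos: [0.4968, 0.2288, 0.198]
tcp_rot: [0.454, 0.891, 0.0, 0.0]
contact_force: [1.1, 0.1, -1.4]
opening: 1.003
time: 3.95
eef_pos: [0.5116, 0.2027, 0.1669]
tcp_rot: [0.568, 0.823, -0.001, -0.001]
contact_force: [-0.2, 0.2, 0.1]
opening: 0.997
t3.95 pos [0.5116 0.2027 0.1669] yax ang 20.8 z [-0.002 -0.001 -1.   ] F [-0.2  0.2  0.1] T [ 0.05 -0.    0.04] op 0.997 q [ 0.19  0.1   1.95 -0.    1.09 -0.17]
nut 0.73 [422.5, 190.1] [0.6124 0.2394 0.    ]
nut 0.65 [319.3, 189.1] [0.514  0.2025 0.    ]
nut 0.63 [223.4, 140.3] [0.4094 0.2159 0.    ]
nut 0.59 [297.8, 67.6] [0.4539 0.3047 0.    ]
nut_lugs 0.9 [295.3, 66.1] [0.4532 0.3035 0.018 ]
nut_lugs 0.82 [428.9, 196.4] [0.6135 0.2385 0.018 ]
nut_lugs 0.81 [216.2, 140.8] [0.4074 0.2171 0.018 ]
nut_lugs 0.72 [318.0, 198.7] [0.5143 0.1981 0.018 ]
```

View pics/d_wrist.png

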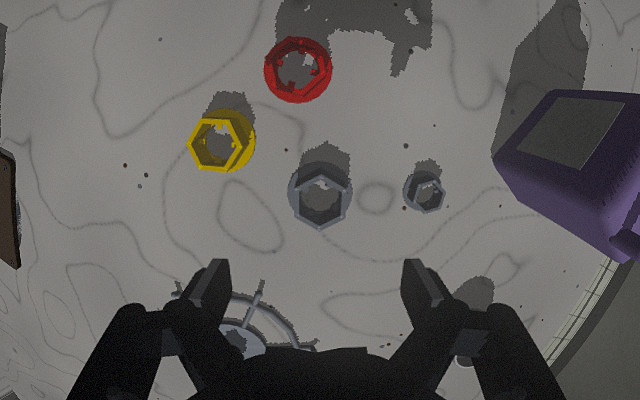

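```bash
python3 - <<'E'
import cv2
a=cv2.imread("pics/d_wrist.png")[150:240,275:365]
cv2.imwrite("pics/d2.png",cv2.resize(a,None,fx=6.6,fy=6.6,interpolation=cv2.INTER_CUBIC))
E
```

```text
(no output)
```

View pics/d2.png

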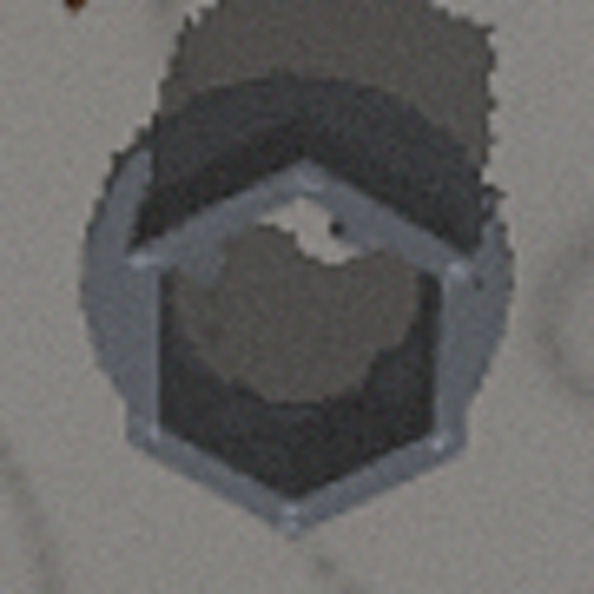

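```bash
python3 - <<'E'
from h import *
c=read_camera("wrist"); s=st()
V=np.array([(305,160),(472,265),(462,448),(292,532),(130,440),(130,262)])/6.6+[275-.43,150-.43]
P=np.array([onz(c,v,.034,True)[:2] for v in V]); C=P.mean(0)
print(C.round(4),(np.linalg.norm(P-C,axis=1)*1e3).round(1),"exp 26.6")
a=np.degrees(np.arctan2(*(P-C).T[::-1])); print("flat mod60",((a+30)%60).round(1))
F=np.array([(300,75),(190,110),(82,285),(100,360),(512,280),(490,350),(430,110)])/6.6+[275-.43,150-.43]
Q=np.array([onz(c,v,.003,True)[:2] for v in F])
A=np.c_[2*Q,np.ones(len(Q))]; x=np.linalg.lstsq(A,(Q**2).sum(1),rcond=None)[0]; print("circle",x[:2],np.sqrt(x[2]+x[0]**2+x[1]**2))
Rm=R.from_quat(s["tcp_rot"]).as_matrix()
for T in (C,x[:2]): print("tool delta", (Rm.T@np.array([*(T-s["eef_pos"][:2]),0])*100).round(2))
E
```

```text
t4.15 pos [0.5118 0.2043 0.1689] yax ang 20.8 z [ 0.001  0.    -1.   ] F [-0.3 -0.7  0.4] T [ 0.02 -0.02 -0.06] op 0.996 q [ 0.2   0.09  1.95  0.    1.1  -0.17]
[0.516  0.2006] [26.5 26.  26.1 25.8 25.9 25.7] exp 26.6
flat mod60 [19.2 19.2 19.7 19.  19.1 21. ]
circle [0.51590763 0.2014133 ] 0.03155781642622035
tool delta [-0.49  0.27  0.  ]
tool delta [-0.42  0.28  0.  ]
```

```bash
python3 -m crank '[[-1,-0.45,0.27,3.5,0,0,-0.0],[-1,0,0,3.5,0,0,1.3],[-1,0,0,3,0,0,0],[-1,0,0,2.5,0,0,0],[-1,0,0,0,0,0,0]]'; python3 - <<'E'
from h import *
p=[]
for i in range(3):
    c=read_camera("wrist"); s=st(); p.append(s["eef_pos"])
print(np.mean(p,0)); cv2.imwrite("pics/e_wrist.png",c["color"][:,:,::-1])
E
```

```text
time: 4.65
eef_pos: [0.5129, 0.2003, 0.04]
tcp_rot: [0.577, 0.817, -0.003, -0.003]
contact_force: [-0.4, -0.4, -0.4]
opening: 0.998
t4.70 pos [0.5146 0.2006 0.0422] yax ang 19.5 z [-0.003 -0.001 -1.   ] F [-0.2 -1.3 -0.8] T [-0.05 -0.04 -0.05] op 0.996 q [ 0.19  0.29  2.    0.    0.86 -0.15]
t4.75 pos [0.5161 0.2008 0.0439] yax ang 19.5 z [ 0.  0. -1.] F [0.4 0.1 1.1] T [-0.04  0.01 -0.04] op 1.005 q [ 0.19  0.28  2.    0.    0.86 -0.15]
t4.80 pos [0.5171 0.2009 0.045 ] yax ang 19.5 z [ 0.003  0.001 -1.   ] F [-0.7 -0.4 -0.5] T [-0.01  0.07 -0.02] op 1.000 q [ 0.19  0.28  2.    0.    0.86 -0.15]
[0.51593365 0.20078197 0.04369186]
```

View pics/e_wrist.png

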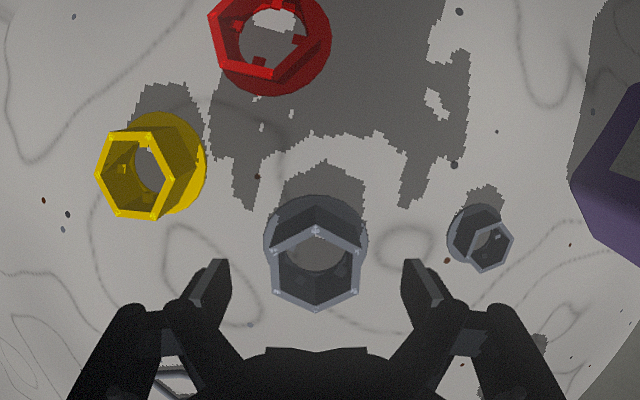

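```bash
python3 -m crank '[[-1,0,0,1.2,0,0,0],[-1,0,0,0.6,0,0,0],[1,0,0,0,0,0,0],[1,0,0,0,0,0,0],[1,0,0,0,0,0,0]]' 40;python3 -m crank '[[1,0,0,0,0,0,0],[1,0,0,0,0,0,0],[1,0,0,0,0,0,0],[1,0,0,0,0,0,0],[1,0,0,0,0,0,0]]'; python3 - <<'E'
from h import *
p=[]
for i in range(3):
    c=read_camera("wrist"); s=st(); p.append(s["eef_pos"])
print(np.mean(p,0)); cv2.imwrite("pics/f_wrist.png",c["color"][:,:,::-1])
E
```

```text
time: 5.3
eef_pos: [0.5164, 0.2003, 0.0258]
tcp_rot: [0.577, 0.816, 0.0, 0.0]
contact_force: [-1.3, -0.5, 1.2]
opening: 0.527
time: 5.8
eef_pos: [0.5165, 0.2003, 0.0258]
tcp_rot: [0.577, 0.816, 0.0, 0.0]
contact_force: [-0.6, 0.5, 3.4]
opening: 0.53
t5.85 pos [0.5165 0.2003 0.0258] yax ang 19.5 z [ 0.001  0.    -1.   ] F [ 0.1 -0.1  3.8] T [-0.02  0.01  0.01] op 0.530 q [ 0.19  0.32  2.   -0.    0.82 -0.15]
t5.90 pos [0.5165 0.2003 0.0258] yax ang 19.5 z [ 0.001  0.    -1.   ] F [1.6 0.5 4.1] T [-0.01  0.02 -0.05] op 0.531 q [ 0.19  0.32  2.   -0.    0.82 -0.15]
t5.95 pos [0.5165 0.2003 0.0258] yax ang 19.5 z [ 0.001  0.    -1.   ] F [0.9 0.1 4.3] T [-0.05  0.05  0.02] op 0.525 q [ 0.19  0.32  2.   -0.    0.82 -0.15]
[0.51648495 0.20028742 0.02578423]
```

View pics/f_wrist.png

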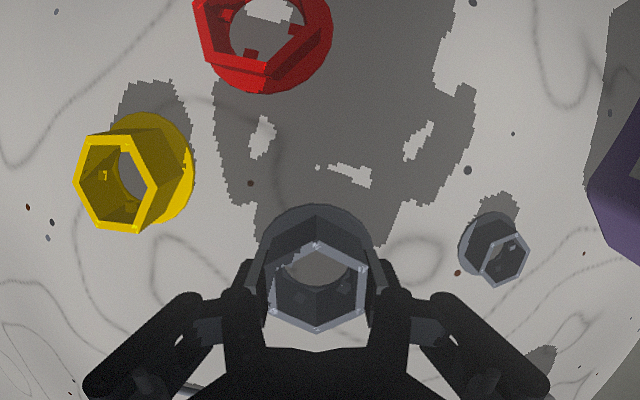

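```bash
python3 -m crank '[[1,0,0,-2,0,0,0],[1,0,0,-4,0,0,0],[1,0,0,-4,0,0,0],[1,0,0,-4,0,0,0],[1,0,0,0,0,0,0]]'; python3 - <<'E'
from h import *
c=read_camera("wrist"); s=st(); cv2.imwrite("pics/g_wrist.png",c["color"][:,:,::-1])
E
```

```text
time: 6.45
eef_pos: [0.5194, 0.201, 0.1716]
tcp_rot: [0.577, 0.816, 0.004, 0.004]
contact_force: [1.5, 0.0, -0.4]
opening: 0.53
t6.50 pos [0.5176 0.2006 0.1683] yax ang 19.5 z [ 0.006  0.001 -1.   ] F [ 0.1 -0.  -1. ] T [-0.02  0.02 -0.01] op 0.527 q [ 0.19  0.1   1.94  0.    1.09 -0.15]
```

View pics/g_wrist.png

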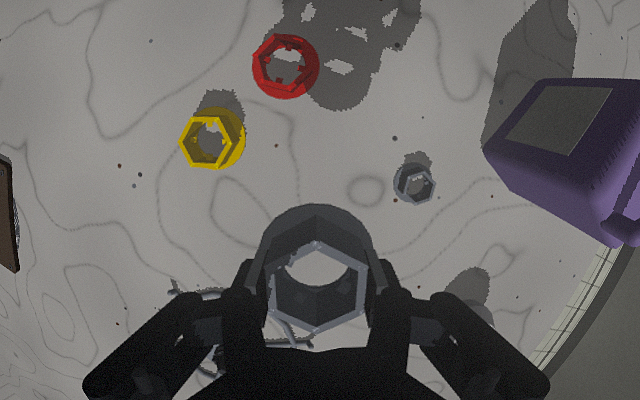

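```bash
python3 -m crank '[[1,-4.4,-1.47,0,0,0,0],[1,-4.4,-1.47,0,0,0,0],[1,-4.4,-1.47,0,0,0,0],[1,-4.4,-1.47,0,0,0,0],[1,-4.4,-1.47,0,0,0,0]]'; python3 -m crank '[[1,-4.4,-1.47,0,0,0,0],[1,-4.4,-1.47,0,0,0,0],[1,0,0,0,0,0,0],[1,0,0,0,0,0,0]]'; python3 - <<'E'
from h import *
c=read_camera("wrist"); s=st(); cv2.imwrite("pics/i_wrist.png",c["color"][:,:,::-1])
import pickle; pickle.dump((c,s),open("i.pkl","wb"))
for t,z in [("seat",.008),("thread",.034),("stud_tip",.053),("peg_ring",0),("nut",0),("nut_lugs",0)]:
  for d in place_of(t,"wrist")[:2]: print(t,round(d["p"],2),d["location"],onz(c,d["location"],z,True).round(4))
a=c["color"][:,:,::-1]
cv2.imwrite("pics/i2.png",cv2.resize(a[100:270,220:420],None,fx=4,fy=4,interpolation=cv2.INTER_CUBIC)[:600])
E
```

```text
time: 7.0
eef_pos: [0.5181, -0.0329, 0.1626]
tcp_rot: [0.577, 0.817, -0.001, -0.002]
contact_force: [0.7, 0.4, -1.4]
opening: 0.53
time: 7.4
eef_pos: [0.5202, -0.1248, 0.1629]
tcp_rot: [0.579, 0.816, -0.0, -0.002]
contact_force: [-0.2, 1.1, -0.9]
opening: 0.529
t7.45 pos [ 0.5203 -0.1238  0.1631] yax ang 19.4 z [-0.004  0.002 -1.   ] F [-1.2  0.8 -0.3] T [ 0.02 -0.   -0.03] op 0.533 q [-0.42  0.07  1.99  0.    1.09 -0.76]
seat 0.6 [313.4, 92.9] [ 0.4866 -0.0393  0.008 ]
thread 0.69 [311.6, 87.9] [ 0.4845 -0.0369  0.034 ]
stud_tip 0.64 [310.9, 86.0] [ 0.4843 -0.0367  0.053 ]
peg_ring 0.83 [312.5, 91.5] [ 0.4852 -0.038   0.    ]
peg_ring 0.55 [314.1, 90.6] [ 0.4863 -0.0368  0.    ]
nut 0.9 [315.6, 257.9] [ 0.543  -0.1949  0.    ]
nut 0.5 [315.2, 271.5] [ 0.5481 -0.2107  0.    ]
nut_lugs 0.7 [314.6, 273.1] [ 0.5482 -0.2128  0.    ]
```

View pics/i_wrist.png

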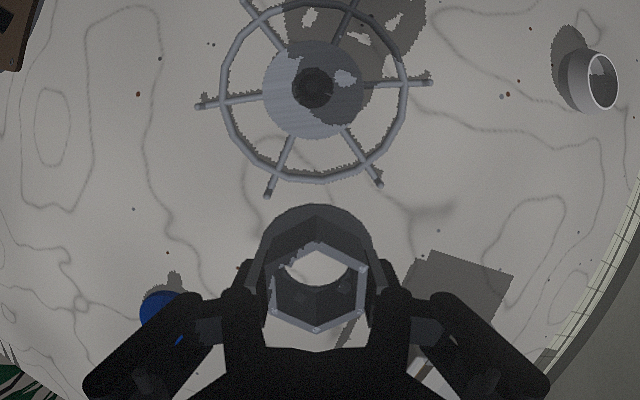

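View pics/i2.png

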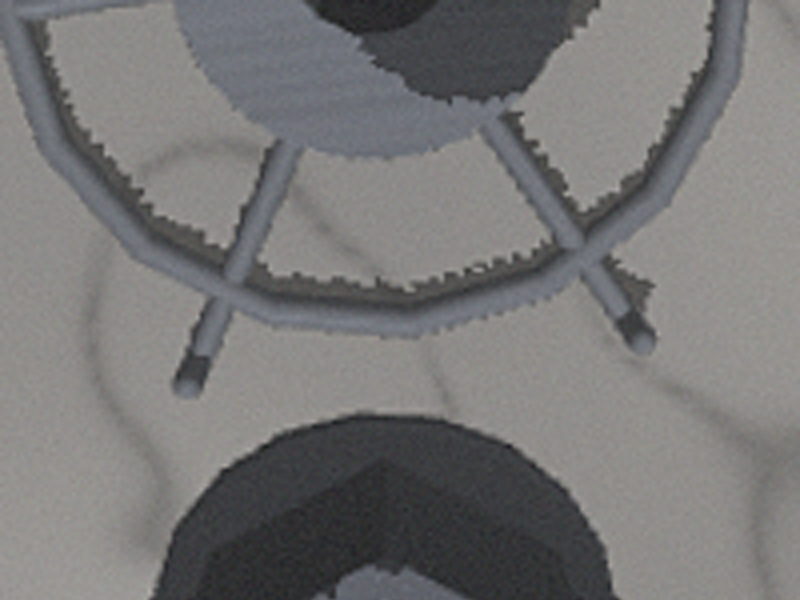

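```bash
python3 - <<'E'
from h import *
cs=[];ss=[]
for i in range(3):
    c=read_camera("wrist"); s=st(); cs.append(c); ss.append(s)
im=np.mean([c["color"] for c in cs],0)
import pickle; pickle.dump((cs,ss),open("i.pkl","wb"))
print([c["cam_to_world"][:3,3].round(4) for c in cs])
a=im[30:145,250:380,::-1]
cv2.imwrite("pics/j1.png",cv2.resize(np.clip(a,0,255).astype(np.uint8),None,fx=5,fy=5,interpolation=cv2.INTER_CUBIC))
b=im[60:115,285:340,::-1]
cv2.imwrite("pics/j2.png",cv2.resize(np.clip((b-5)*3.0,0,255).astype(np.uint8),None,fx=10,fy=10,interpolation=cv2.INTER_CUBIC))
E
```

```text
t7.80 pos [ 0.5217 -0.1235  0.1653] yax ang 19.6 z [-0.  0. -1.] F [-0.1  0.2 -1. ] T [ 0.02 -0.03 -0.05] op 0.530 q [-0.42  0.07  1.99  0.    1.09 -0.76]
t7.85 pos [ 0.5217 -0.1237  0.1654] yax ang 19.5 z [ 0. -0. -1.] F [-0.2  0.8 -1.7] T [-0.04  0.04 -0.04] op 0.527 q [-0.42  0.07  1.99  0.    1.09 -0.76]
t7.90 pos [ 0.5218 -0.1239  0.1655] yax ang 19.5 z [ 0. -0. -1.] F [-0.6  0.1 -0.2] T [ 0.   -0.05 -0.04] op 0.534 q [-0.42  0.07  1.99  0.    1.09 -0.76]
[array([ 0.4945, -0.0484,  0.2902]), array([ 0.4945, -0.0486,  0.2903]), array([ 0.4946, -0.0488,  0.2904])]
```

View pics/j1.png

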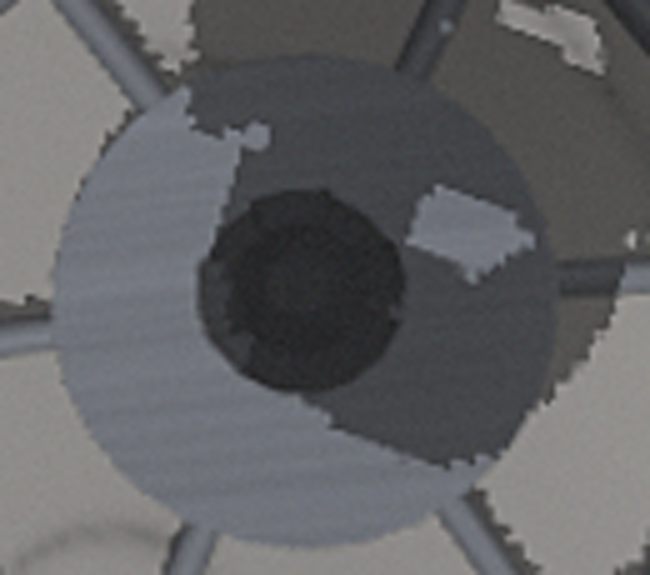

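View pics/j2.png

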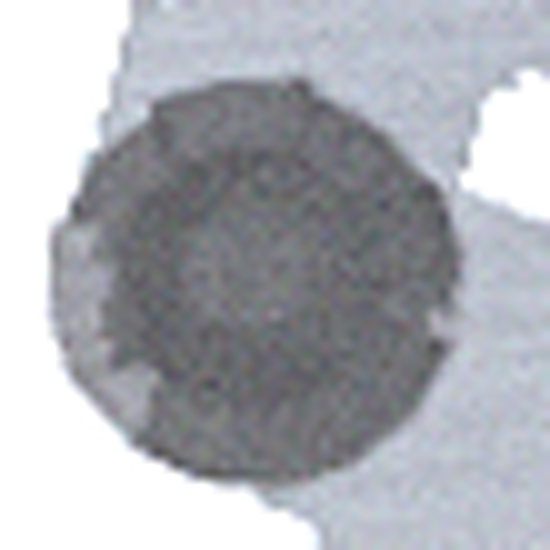

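```bash
python3 - <<'E'
from h import *
import pickle
cs,ss=pickle.load(open("i.pkl","rb")); c=cs[1]; tcp=np.mean([s["eef_pos"] for s in ss],0)
def circ(pts,z):
    Q=np.array([onz(c,np.array(p)/5+[250-.4,30-.4],z,True)[:2] for p in pts])
    A=np.c_[2*Q,np.ones(len(Q))]; x=np.linalg.lstsq(A,(Q**2).sum(1),rcond=None)[0]; r=np.sqrt(x[2]+x[0]**2+x[1]**2)
    print("circle",x[:2].round(4),r.round(4),"res mm",((np.linalg.norm(Q-x[:2],axis=1)-r)*1e3).round(1)); return x[:2]
h=circ([(53,280),(62,365),(557,290),(545,225),(310,55),(230,62),(85,180),(300,548),(180,505),(400,530)],.008)
t=circ([(197,285),(205,330),(405,290),(400,255),(310,190),(250,200),(300,392),(250,375),(360,375)],.033)
# nut in hand: flange circle and hex top
Rm=R.from_quat(ss[1]["tcp_rot"]).as_matrix()
x,y=Rm[:,0],Rm[:,1]
print("tcp",tcp.round(4),"hub in tool",(Rm.T@np.array([*(h-tcp[:2]),0])*100).round(2))
# predicted pixels of nut for offset dx
o=lambda dx,zz,ang,r: tcp+np.array([0,0,-.0258+zz])+x*(dx+r*np.cos(ang))+y*(r*np.sin(ang))
im=c["color"][:,:,::-1].copy()
big=cv2.resize(im[190:345,240:395],None,fx=3.8,fy=3.8,interpolation=cv2.INTER_CUBIC)
for dx,col in ((0,(0,255,0)),):
    for zz,r in ((0.004,.032),):
        pp=np.array([proj(c,o(dx,zz,a,r),True) for a in np.linspace(0,6.28,90)])
        cv2.polylines(big,[((pp-[240,190]+.5)*3.8).astype(int)],True,col,1)
    pp=np.array([proj(c,o(dx,.034,np.radians(60*k),.02656),True) for k in range(6)])
    cv2.polylines(big,[((pp-[240,190]+.5)*3.8).astype(int)],True,col,1)
cv2.imwrite("pics/k.png",big)
E
```

```text
circle [ 0.4848 -0.0359] 0.0454 res mm [ 0.2  0.1 -0.1 -0.2 -0.4  0.4  0.1  0.5 -1.2  0.5]
circle [ 0.4847 -0.036 ] 0.017 res mm [ 0.1  0.1 -0.1  0.1 -0.3  0.2  0.1 -0.5  0.2]
tcp [ 0.5217 -0.1237  0.1654] hub in tool [ 9.51 -0.55 -0.  ]
```

View pics/k.png

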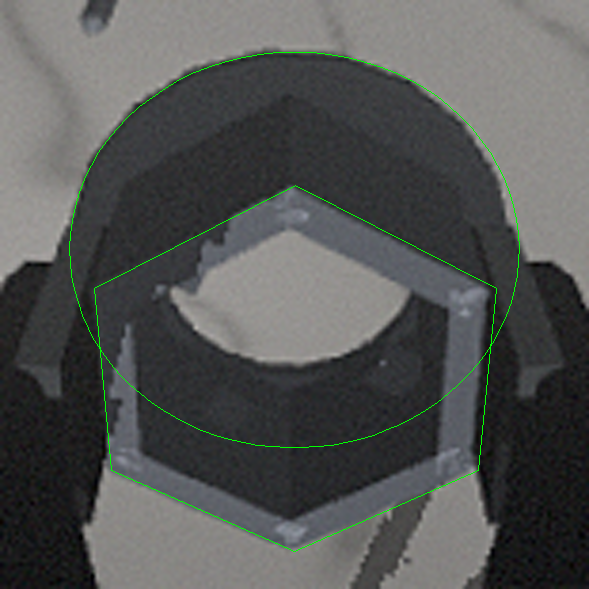

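```bash
python3 - <<'E'
import cv2
b=cv2.imread("pics/a_top.png")[195:290,290:385]
cv2.imwrite("pics/l.png",cv2.resize(b,None,fx=6.2,fy=6.2,interpolation=cv2.INTER_CUBIC))
E
```

```text
(no output)
```

View pics/l.png

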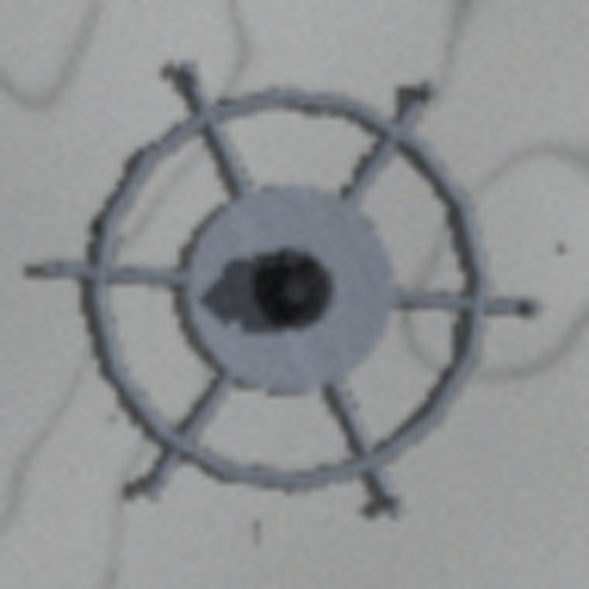

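```bash
python3 - <<'E'
from h import *
c=read_camera("top")
print(onz(c,(336.35,241.3),.008),onz(c,(336.85,241.1),.034))
c=read_camera("wrist"); s=st()
print(proj(c,(.4848,-.036,.008),True))
E
```

```text
[ 0.485344  -0.0364892  0.008    ] [ 0.48659296 -0.03662871  0.034     ]
t8.00 pos [ 0.5217 -0.1242  0.1655] yax ang 19.5 z [ 0. -0. -1.] F [-0.2 -0.4 -1.1] T [ 0.06  0.03 -0.02] op 0.528 q [-0.42  0.07  1.99  0.    1.09 -0.76]
[310.60101217  88.46655044]
```

```bash
python3 -m crank '[[1,3.2,-0.2,0,0,0,0],[1,3.2,-0.2,0,0,0,0],[1,3.1,-0.13,1,0,0,0],[1,0,0,3.5,0,0,0],[1,0,0,2,0,0,0]]'; python3 -m crank '[[1,0,0,0,0,0,0],[1,0,0,0,0,0,0],[1,0,0,0,0,0,0]]';python3 - <<'E'
from h import *
for n in ("wrist","top","scene"):
    c=read_camera(n); s=st(); cv2.imwrite(f"pics/m_{n}.png",c["color"][:,:,::-1])
    if n!="wrist":
        p=proj(c,(.485,-.036,.05)).astype(int); print(p)
        cv2.imwrite(f"pics/m2_{n}.png",cv2.resize(c["color"][p[1]-50:p[1]+50,p[0]-60:p[0]+60,::-1],None,fx=6,fy=6,interpolation=cv2.INTER_CUBIC))
E
```

```text
time: 8.5
eef_pos: [0.4839, -0.0355, 0.0989]
tcp_rot: [0.577, 0.817, -0.0, -0.001]
contact_force: [-1.3, -0.2, -1.2]
opening: 0.533
time: 8.8
eef_pos: [0.4863, -0.0372, 0.1019]
tcp_rot: [0.578, 0.816, 0.0, 0.001]
contact_force: [0.1, 0.8, -1.2]
opening: 0.531
t8.85 pos [ 0.4863 -0.0372  0.102 ] yax ang 19.4 z [ 0.003 -0.001 -1.   ] F [-0.  -0.6 -1. ] T [0.06 0.05 0.05] op 0.529 q [-0.28  0.05  2.14 -0.    0.95 -0.62]
t8.90 pos [ 0.4862 -0.0372  0.1019] yax ang 19.4 z [ 0.003 -0.001 -1.   ] F [ 0.8 -0.3 -0.6] T [ 0.02 -0.    0.01] op 0.532 q [-0.28  0.05  2.14 -0.    0.95 -0.62]
[336 241]
t8.95 pos [ 0.486  -0.0371  0.1017] yax ang 19.4 z [ 0.003 -0.001 -1.   ] F [-0.2 -0.3 -0.8] T [-0.03  0.03  0.01] op 0.530 q [-0.28  0.05  2.14  0.    0.95 -0.62]
[299 174]
```

View pics/m_wrist.png

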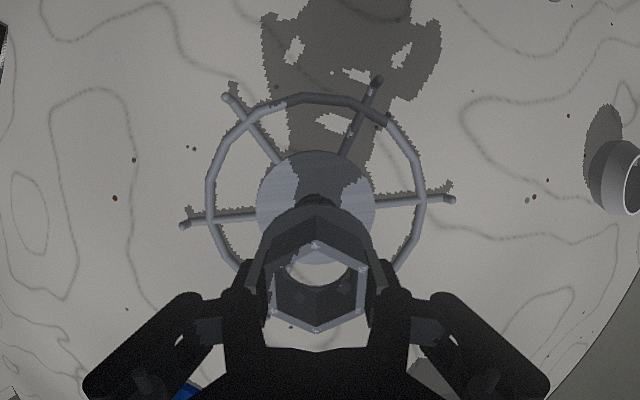

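View pics/m2_scene.png

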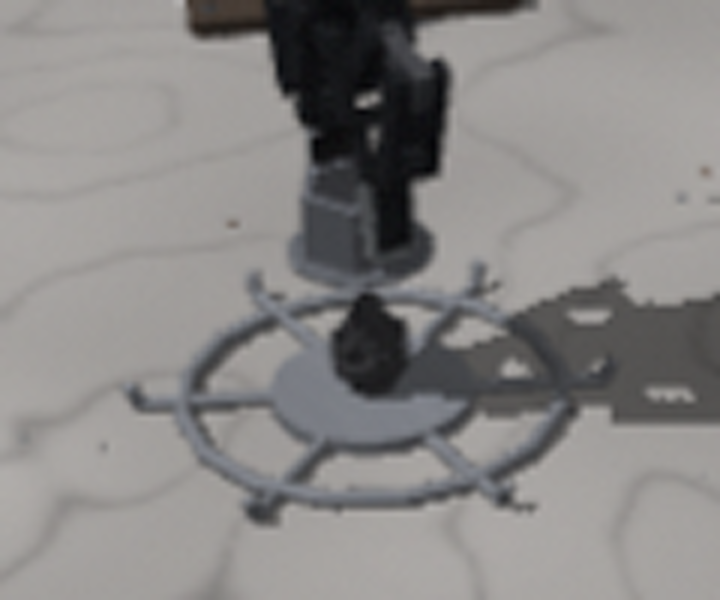

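```bash
python3 -m crank '[[1,0.1,-0.05,1,0,0,0],[1,0,0,1.5,0,0,0],[1,0,0,1.1,0,0,0],[1,0,0,0.6,0,0,0],[1,0,0,0,0,0,0]]';python3 -m crank '[[1,0,0,0,0,0,0],[1,0,0,0.2,0,0,0],[1,0,0,0,0,0,0]]';python3 - <<'E'
from h import *
for i in range(2): c=read_camera("wrist"); st()
c=read_camera("scene");p=proj(c,(.485,-.036,.05)).astype(int)
cv2.imwrite(f"pics/n.png",cv2.resize(c["color"][p[1]-50:p[1]+50,p[0]-60:p[0]+60,::-1],None,fx=6,fy=6,interpolation=cv2.INTER_CUBIC))
E
```

```text
time: 9.45
eef_pos: [0.4838, -0.0358, 0.0574]
tcp_rot: [0.578, 0.816, -0.0, -0.001]
contact_force: [1.3, -0.3, -0.6]
opening: 0.532
time: 9.75
eef_pos: [0.4841, -0.0359, 0.0564]
tcp_rot: [0.577, 0.816, -0.0, -0.0]
contact_force: [-0.2, 0.0, -1.9]
opening: 0.53
t9.80 pos [ 0.4842 -0.0359  0.0565] yax ang 19.5 z [ 0. -0. -1.] F [ 0.3  0.4 -0.8] T [ 0.03  0.08 -0.  ] op 0.527 q [-0.28  0.13  2.16 -0.    0.86 -0.62]
t9.85 pos [ 0.4842 -0.0359  0.0565] yax ang 19.5 z [ 0. -0. -1.] F [-0.2  0.5 -0.8] T [ 0.03  0.02 -0.02] op 0.529 q [-0.28  0.13  2.16 -0.    0.86 -0.62]
```

View pics/n.png

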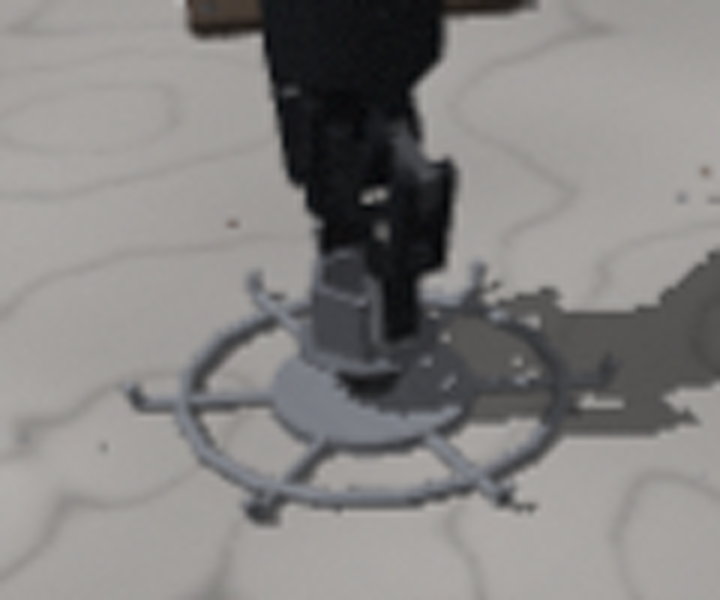

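```bash
for i in 1; do python3 -m crank '[[1,0,0,0.2,0,0,0],[1,0,0,0.2,0,0,0],[1,0,0,0,0,0,0],[1,0,0,0,0,0,0]]'; done; python3 -m crank '[[1,0,0,0.2,0,0,0],[1,0,0,0,0,0,0],[1,0,0,0,0,0,0]]'; python3 -c "
from h import *; st()"
```

```text
time: 10.3
eef_pos: [0.4841, -0.0359, 0.0522]
tcp_rot: [0.577, 0.816, -0.0, -0.0]
contact_force: [0.1, -0.1, -1.3]
opening: 0.528
time: 10.6
eef_pos: [0.4841, -0.0359, 0.0502]
tcp_rot: [0.577, 0.816, -0.0, -0.0]
contact_force: [0.3, -0.4, -1.5]
opening: 0.531
t10.60 pos [ 0.4841 -0.0359  0.0502] yax ang 19.5 z [-0.  0. -1.] F [ 0.3 -0.4 -1.5] T [-0.   -0.04 -0.02] op 0.531 q [-0.28  0.14  2.16  0.    0.84 -0.62]
```

```bash
for i in 1; do python3 -m crank '[[1,0,0,0.1,0,0,0],[1,0,0,0.1,0,0,0],[1,0,0,0,0,0,0]]'; done; python3 -m crank '[[1,0,0,0.1,0,0,0],[1,0,0,0,0,0,0],[1,0,0,0,0,0,0]]'; python3 -m crank '[[1,0,0,0.1,0,0,0],[1,0,0,0,0,0,0],[1,0,0,0,0,0,0]]'
```

```text
time: 10.9
eef_pos: [0.4841, -0.0359, 0.0482]
tcp_rot: [0.577, 0.816, -0.0, -0.0]
contact_force: [0.1, -0.4, -0.6]
opening: 0.531
time: 11.2
eef_pos: [0.4844, -0.0359, 0.0475]
tcp_rot: [0.577, 0.816, 0.0, 0.0]
contact_force: [-1.0, 0.5, 1.6]
opening: 0.528
time: 11.5
eef_pos: [0.4846, -0.0359, 0.0464]
tcp_rot: [0.578, 0.816, 0.0, 0.001]
contact_force: [2.0, 0.9, 0.7]
opening: 0.53
```

```bash
python3 -m crank '[[1,0,0,0.1,0,0,0],[1,0,0,0,0,0,0],[1,0,0,0,0,0,0]]'; python3 -m crank '[[1,0,0,0.1,0,0,0],[1,0,0,0,0,0,0],[1,0,0,0,0,0,0]]'
```

```text
time: 11.8
eef_pos: [0.4846, -0.0359, 0.0454]
tcp_rot: [0.578, 0.816, 0.0, 0.0]
contact_force: [2.5, 1.2, 0.3]
opening: 0.528
time: 12.1
eef_pos: [0.4846, -0.0359, 0.0445]
tcp_rot: [0.578, 0.816, 0.0, 0.0]
contact_force: [2.8, 1.1, 0.6]
opening: 0.532
```

```bash
python3 -m crank '[[1,0,0.07,0.1,0,0,0],[1,0,0,0,0,0,0],[1,0,0,0,0,0,0]]'; python3 -m crank '[[1,0,0,0.1,0,0,0],[1,0,0,0,0,0,0],[1,0,0,0,0,0,0]]'; python3 -c "
from h import *; st()"
```

```text
time: 12.4
eef_pos: [0.4846, -0.0357, 0.0431]
tcp_rot: [0.577, 0.816, -0.0, -0.0]
contact_force: [1.3, 0.3, -0.3]
opening: 0.531
time: 12.7
eef_pos: [0.4847, -0.0357, 0.0422]
tcp_rot: [0.577, 0.816, -0.0, -0.0]
contact_force: [1.9, -0.1, -1.0]
opening: 0.53
t12.70 pos [ 0.4847 -0.0357  0.0422] yax ang 19.5 z [-0.  0. -1.] F [ 1.9 -0.1 -1. ] T [ 0.04 -0.27  0.01] op 0.530 q [-0.28  0.16  2.16 -0.    0.83 -0.62]
```

```bash
python3 -m crank '[[1,0,0.03,0.1,0,0,0],[1,0,0,0,0,0,0],[1,0,0,0,0,0,0]]'; python3 -m crank '[[1,0,0,0.1,0,0,0],[1,0,0,0,0,0,0],[1,0,0,0,0,0,0]]'; python3 -c "
from h import *; st()"
```

```text
time: 13.0
eef_pos: [0.4848, -0.0355, 0.0411]
tcp_rot: [0.577, 0.816, -0.0, -0.0]
contact_force: [1.3, 0.9, -0.2]
opening: 0.531
time: 13.3
eef_pos: [0.4849, -0.0355, 0.0401]
tcp_rot: [0.577, 0.816, -0.0, -0.0]
contact_force: [0.8, -0.4, -0.8]
opening: 0.534
t13.30 pos [ 0.4849 -0.0355  0.0401] yax ang 19.5 z [-0.001  0.    -1.   ] F [ 0.8 -0.4 -0.8] T [ 0.03 -0.19 -0.01] op 0.534 q [-0.28  0.16  2.16 -0.    0.82 -0.62]
```

```bash
python3 -m crank '[[1,0,0,0.1,0,0,0],[1,0,0,0,0,0,0],[1,0,0,0,0,0,0]]'; python3 -m crank '[[1,0,0,0.1,0,0,0],[1,0,0,0,0,0,0],[1,0,0,0,0,0,0]]'; python3 - <<'E'
from h import *
st()
c=read_camera("scene");p=proj(c,(.485,-.036,.05)).astype(int)
cv2.imwrite(f"pics/o.png",cv2.resize(c["color"][p[1]-50:p[1]+50,p[0]-60:p[0]+60,::-1],None,fx=6,fy=6,interpolation=cv2.INTER_CUBIC))
c=read_camera("wrist");cv2.imwrite("pics/o_wrist.png",c["color"][:,:,::-1])
E
```

```text
time: 13.6
eef_pos: [0.4849, -0.0355, 0.0392]
tcp_rot: [0.577, 0.816, -0.0, -0.0]
contact_force: [0.8, -0.3, -1.3]
opening: 0.532
time: 13.9
eef_pos: [0.485, -0.0355, 0.0383]
tcp_rot: [0.577, 0.816, -0.0, -0.0]
contact_force: [-0.1, -0.1, -0.5]
opening: 0.532
t13.90 pos [ 0.485  -0.0355  0.0383] yax ang 19.5 z [-0.  0. -1.] F [-0.1 -0.1 -0.5] T [ 0.01 -0.08  0.02] op 0.532 q [-0.28  0.16  2.16 -0.    0.82 -0.62]
```

View pics/o.png

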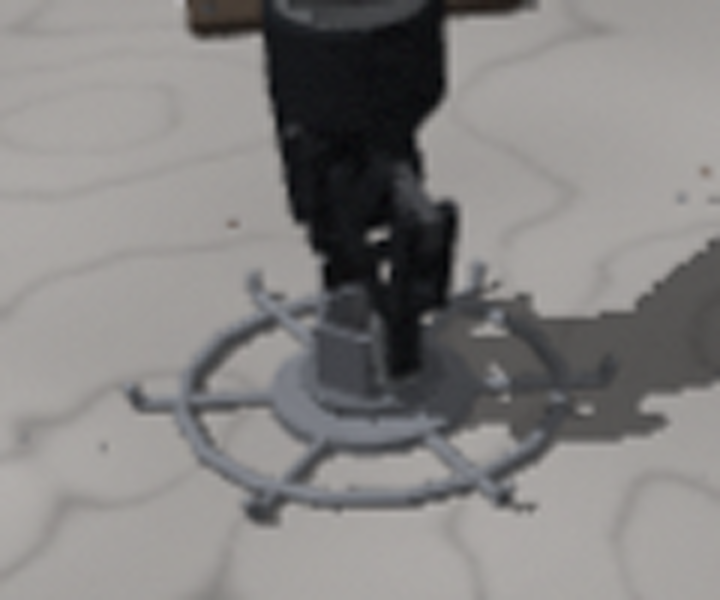

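View pics/o_wrist.png

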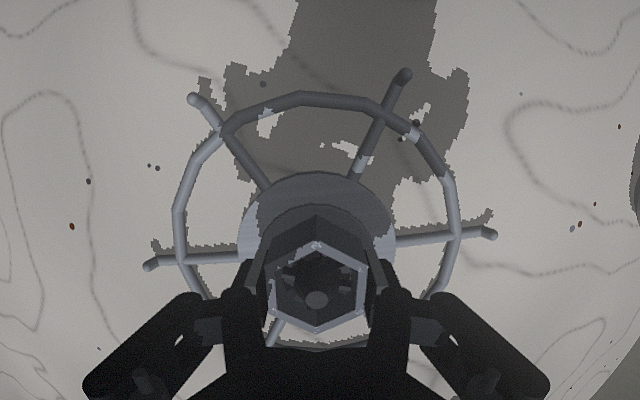

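```bash
python3 -m crank '[[1,0,0,0.1,0,0,0],[1,0,0,0,0,0,0],[1,0,0,0,0,0,0]]'; python3 -m crank '[[1,0,0,0.1,0,0,0],[1,0,0,0,0,0,0],[1,0,0,0,0,0,0]]'; python3 -c "
from h import *; st()"
```

```text
time: 14.3
eef_pos: [0.4851, -0.0355, 0.0373]
tcp_rot: [0.577, 0.816, -0.0, -0.0]
contact_force: [0.5, -0.6, -1.2]
opening: 0.53
time: 14.6
eef_pos: [0.4852, -0.0356, 0.0371]
tcp_rot: [0.577, 0.817, -0.0, -0.0]
contact_force: [-2.3, -0.0, 5.8]
opening: 0.528
t14.60 pos [ 0.4852 -0.0356  0.0371] yax ang 19.5 z [-0.001  0.    -1.   ] F [-2.3 -0.   5.8] T [0.06 0.46 0.01] op 0.528 q [-0.28  0.17  2.16 -0.    0.82 -0.62]
```

```bash
python3 -m crank '[[1,0,0,0.02,0,0,4],[1,0,0,0.02,0,0,4],[1,0,0,0,0,0,0],[1,0,0,0,0,0,0]]'; python3 -c "
from h import *; st()";  python3 -m crank '[[1,0,0,0.03,0,0,4],[1,0,0,0.03,0,0,4],[1,0,0,0,0,0,0],[1,0,0,0,0,0,0]]'; python3 -c "
from h import *; st()"
```

```text
time: 15.0
eef_pos: [0.486, -0.0358, 0.0367]
tcp_rot: [0.632, 0.775, 0.0, 0.001]
contact_force: [0.4, -0.1, 4.6]
opening: 0.527
t15.00 pos [ 0.486  -0.0358  0.0367] yax ang 11.5 z [ 0.002 -0.001 -1.   ] F [ 0.4 -0.1  4.6] T [-0.09 -0.01  0.03] op 0.527 q [-0.28  0.17  2.16 -0.    0.81 -0.48]
time: 15.4
eef_pos: [0.4862, -0.0359, 0.0362]
tcp_rot: [0.685, 0.729, 0.0, 0.001]
contact_force: [0.6, -0.9, 5.1]
opening: 0.531
t15.40 pos [ 0.4862 -0.0359  0.0362] yax ang 3.6 z [ 0.002 -0.001 -1.   ] F [ 0.6 -0.9  5.1] T [-0.17 -0.04  0.01] op 0.531 q [-0.28  0.17  2.16 -0.    0.81 -0.34]
```

```bash
python3 -m crank '[[1,0,0,0.03,0,0,4],[1,0,0,0.03,0,0,4],[1,0,0,0,0,0,0],[1,0,0,0,0,0,0]]'; python3 -c "
from h import *; st()";  python3 -m crank '[[1,0,0,0.03,0,0,4],[1,0,0,0.03,0,0,4],[1,0,0,0,0,0,0],[1,0,0,0,0,0,0]]'; python3 -c "
from h import *; st()"; python3 -m crank '[[1,0,0,0.03,0,0,4],[1,0,0,0.03,0,0,4],[1,0,0,0,0,0,0],[1,0,0,0,0,0,0]]'; python3 -c "
from h import *; st()"
```

```text
time: 15.8
eef_pos: [0.4862, -0.0359, 0.0356]
tcp_rot: [0.734, 0.679, 0.001, 0.001]
contact_force: [0.3, -0.8, 5.6]
opening: 0.532
t15.80 pos [ 0.4862 -0.0359  0.0356] yax ang -4.4 z [ 0.002 -0.001 -1.   ] F [ 0.3 -0.8  5.6] T [-0.19 -0.11  0.06] op 0.532 q [-0.28  0.17  2.16 -0.    0.81 -0.21]
time: 16.2
eef_pos: [0.4861, -0.036, 0.035]
tcp_rot: [0.779, 0.627, 0.001, 0.001]
contact_force: [0.7, -0.8, 5.6]
opening: 0.528
t16.20 pos [ 0.4861 -0.036   0.035 ] yax ang -12.4 z [ 0.002 -0.001 -1.   ] F [ 0.7 -0.8  5.6] T [-0.16  0.01 -0.02] op 0.528 q [-0.28  0.17  2.16 -0.    0.81 -0.07]
time: 16.6
eef_pos: [0.4861, -0.036, 0.0344]
tcp_rot: [0.821, 0.571, 0.001, 0.001]
contact_force: [-0.6, -0.2, 7.2]
opening: 0.532
t16.60 pos [ 0.4861 -0.036   0.0344] yax ang -20.4 z [ 0.002 -0.001 -1.   ] F [-0.6 -0.2  7.2] T [-0.16 -0.03 -0.  ] op 0.532 q [-0.28  0.17  2.16 -0.    0.81  0.07]
```

```bash
python3 -m crank '[[1,0,0,0.02,0,0,4],[1,0,0,0.02,0,0,4],[1,0,0,0,0,0,0],[1,0,0,0,0,0,0]]'; python3 -c "
from h import *; st()";  python3 -m crank '[[1,0,0,0.02,0,0,4],[1,0,0,0,0,0,0],[1,0,0,0,0,0,0]]'; python3 -c "
from h import *; st()"
```

```text
time: 17.0
eef_pos: [0.4858, -0.0359, 0.0338]
tcp_rot: [0.859, 0.512, 0.0, 0.001]
contact_force: [-0.2, -0.7, 6.1]
opening: 0.531
t17.00 pos [ 0.4858 -0.0359  0.0338] yax ang -28.4 z [ 0.001 -0.001 -1.   ] F [-0.2 -0.7  6.1] T [-0.19  0.1  -0.04] op 0.531 q [-0.28  0.17  2.16 -0.    0.81  0.21]
time: 17.3
eef_pos: [0.4857, -0.0358, 0.0337]
tcp_rot: [0.876, 0.482, 0.0, 0.0]
contact_force: [-0.5, -1.1, 6.7]
opening: 0.532
t17.30 pos [ 0.4857 -0.0358  0.0337] yax ang -32.4 z [ 0.001 -0.    -1.   ] F [-0.5 -1.1  6.7] T [-0.08  0.24 -0.07] op 0.532 q [-0.28  0.17  2.16 -0.    0.81  0.28]
```

```bash
python3 -m crank '[[1,0,0,0.02,0,0,4],[1,0,0,0,0,0,0],[1,0,0,0,0,0,0]]'; python3 -c "
from h import *; st()";  python3 -m crank '[[1,0,0,0.02,0,0,3],[1,0,0,0,0,0,0],[1,0,0,0,0,0,0]]'; python3 -c "
from h import *; st()"
```

```text
time: 17.6
eef_pos: [0.4859, -0.0358, 0.0337]
tcp_rot: [0.893, 0.451, 0.0, 0.0]
contact_force: [0.1, -0.6, 6.7]
opening: 0.531
t17.60 pos [ 0.4859 -0.0358  0.0337] yax ang -36.4 z [ 0.001 -0.    -1.   ] F [ 0.1 -0.6  6.7] T [-0.    0.17 -0.14] op 0.531 q [-0.28  0.17  2.16  0.    0.81  0.35]
time: 17.9
eef_pos: [0.486, -0.0359, 0.0337]
tcp_rot: [0.904, 0.427, 0.0, 0.0]
contact_force: [-0.7, -0.7, 8.8]
opening: 0.532
t17.90 pos [ 0.486  -0.0359  0.0337] yax ang -39.4 z [ 0.001 -0.    -1.   ] F [-0.7 -0.7  8.8] T [-0.01  0.24 -0.11] op 0.532 q [-0.28  0.17  2.16  0.    0.81  0.41]
```

```bash
python3 -m crank '[[1,0,0,-0.05,0,0,0],[1,0,0,0,0,0,0],[-1,0,0,0,0,0,0],[-1,0,0,0,0,0,0],[-1,0,0,0,0,0,0]]'; python3 -m crank '[[-1,0,0,0,0,0,0],[-1,0,0,0,0,0,0],[-1,0,0,0,0,0,0]]'; python3 - <<'E'
from h import *
st()
c=read_camera("wrist");cv2.imwrite("pics/p_wrist.png",c["color"][:,:,::-1])
E
```

```text
time: 18.4
eef_pos: [0.4841, -0.0352, 0.0321]
tcp_rot: [0.904, 0.426, -0.001, -0.001]
contact_force: [-0.2, -0.1, -0.0]
opening: 0.992
time: 18.7
eef_pos: [0.485, -0.0355, 0.0329]
tcp_rot: [0.905, 0.426, -0.0, -0.0]
contact_force: [0.4, 0.2, 1.1]
opening: 1.001
t18.70 pos [ 0.485  -0.0355  0.0329] yax ang -39.5 z [-0.  0. -1.] F [0.4 0.2 1.1] T [0.03 0.03 0.03] op 1.001 q [-0.28  0.17  2.16  0.    0.81  0.41]
```

View pics/p_wrist.png

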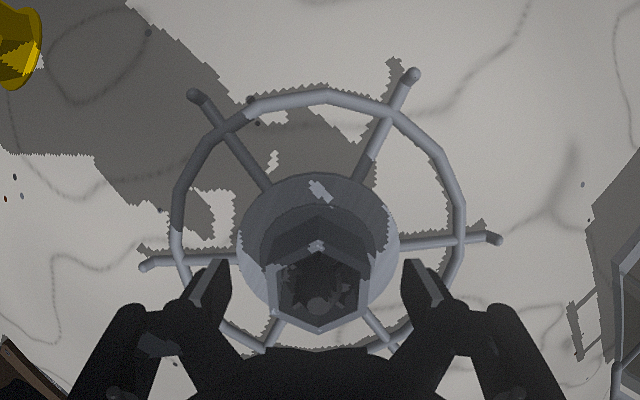

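```bash
python3 -m crank '[[-1,0,0,-1.5,0,0,0],[-1,0,0,-3,0,0,0],[-1,0,0,-4,0,0,0],[-1,0,0,-4,0,0,0],[-1,0,0,0,0,0,0]]'; python3 -m crank '[[-1,-3,0,-2,0,0,0],[-1,-3,0,0,0,0,0],[-1,-3,0,0,0,0,0],[-1,0,0,0,0,0,0],[-1,0,0,0,0,0,0]]'; python3 -m crank '[[-1,0,0,0,0,0,0],[-1,0,0,0,0,0,0]]'; python3 - <<'E'
from h import *
st()
c=read_camera("wrist");a=c["color"][:,:,::-1];cv2.imwrite("pics/q_wrist.png",a)
for t in ("nut","seat"):
    for d in place_of(t,"wrist"): print(t,d["p"],d["location"],onz(c,d["location"],.008,True))
p=proj(c,(.485,-.036,.03),True).astype(int);print(p); y0=max(p[1]-60,0)
big=cv2.resize(a[y0:y0+120,p[0]-60:p[0]+60],None,fx=5,fy=5,interpolation=cv2.INTER_CUBIC)
# overlay seated model
col=(0,255,0)
for z,r in((.008,.046),(.012,.032)):
    pp=np.array([proj(c,(.485+r*np.cos(t),-.036+r*np.sin(t),z),True) for t in np.linspace(0,6.28,80)])
    cv2.polylines(big,[((pp-[p[0]-60,y0]+.5)*5).astype(int)],True,col,1)
pp=np.array([proj(c,(.485+.02656*np.cos(t),-.036+.02656*np.sin(t),.042),True) for t in np.radians(-39.5+30+60*np.arange(6))])
cv2.polylines(big,[((pp-[p[0]-60,y0]+.5)*5).astype(int)],True,col,1)
cv2.imwrite("pics/q2.png",big)
c=read_camera("scene");p=proj(c,(.485,-.036,.05)).astype(int)
cv2.imwrite(f"pics/q3.png",cv2.resize(c["color"][p[1]-50:p[1]+50,p[0]-60:p[0]+60,::-1],None,fx=6,fy=6,interpolation=cv2.INTER_CUBIC))
cv2.imwrite("pics/q_scene.png",c["color"][:,:,::-1])
E
```

```text
time: 19.25
eef_pos: [0.4891, -0.0366, 0.1647]
tcp_rot: [0.905, 0.426, 0.005, 0.004]
contact_force: [-0.0, -1.0, 0.3]
opening: 1.0
time: 19.75
eef_pos: [0.4275, -0.1051, 0.1775]
tcp_rot: [0.905, 0.426, -0.0, -0.0]
contact_force: [1.3, -0.6, -0.1]
opening: 0.996
time: 19.95
eef_pos: [0.4281, -0.1043, 0.1777]
tcp_rot: [0.904, 0.427, -0.0, -0.0]
contact_force: [-0.6, 0.1, -0.2]
opening: 0.996
t19.95 pos [ 0.4281 -0.1043  0.1777] yax ang -39.5 z [-0.  0. -1.] F [-0.6  0.1 -0.2] T [ 0.01 -0.01 -0.03] op 0.996 q [-0.47 -0.18  2.2   0.    1.12  0.22]
seat 0.72 [320.6, 97.0] [ 0.48628321 -0.03954049  0.008     ]
[317  94]
```

View pics/q2.png

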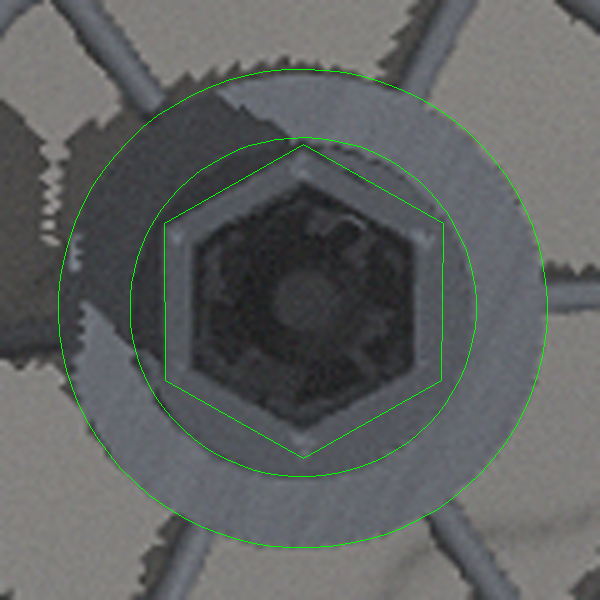

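View pics/q3.png

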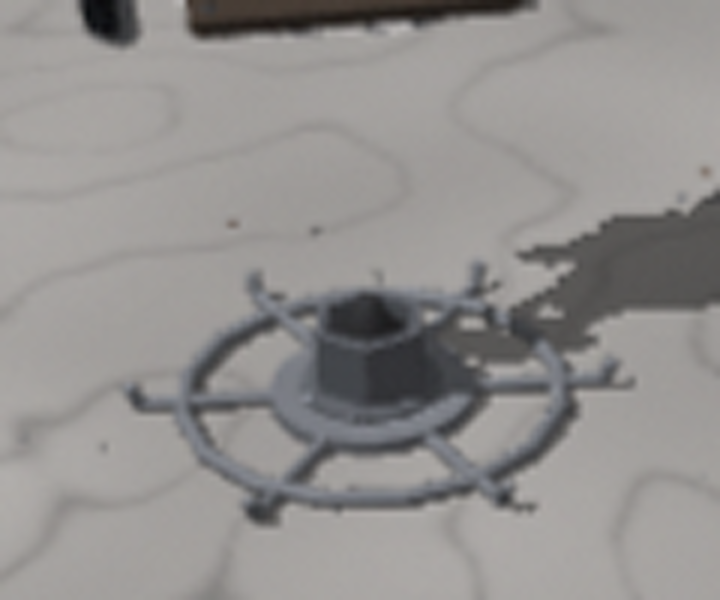

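View pics/q_scene.png

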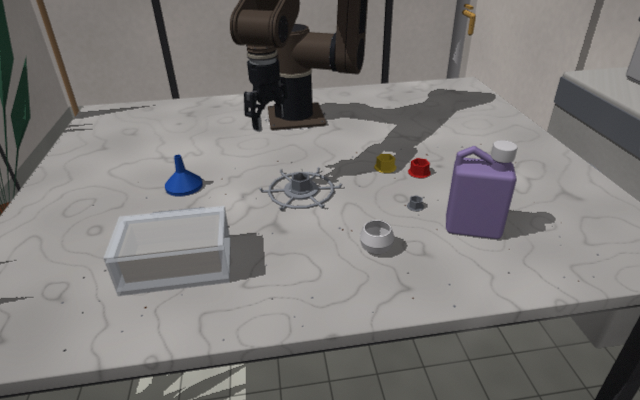

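```bash
python3 -c "
from h import *
st(); print(sign_off())"
```

```text
t20.15 pos [ 0.4281 -0.1045  0.1779] yax ang -39.5 z [-0.  0. -1.] F [-0.1 -0.1 -0.2] T [-0.02 -0.03  0.06] op 1.001 q [-0.47 -0.18  2.2   0.    1.12  0.22]
the job is handed in; nothing more can be done
None
```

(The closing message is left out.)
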